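# Press a snap-in end cap home on an upturned file stand

### The arm

A 6-joint arm with a two-finger parallel gripper is mounted at the origin on the work surface. World frame = base frame: x ahead of the robot, y to its left, z up, the work surface at z = 0. Lengths are in m, angles in rad, forces in N, time in s.
With the tool pointing down it reaches from about 0.35 to 0.8 m from the base axis. Payload 7.3 kg.
Tool frame: the origin (TCP) lies between the finger pads, 19 mm behind the fingertips; this is the grasp point; z points along the fingers, y is the line along which they close (so a half turn about z gives the same grasp; the last joint's range is limited). The gripper opens to 85 mm and grips with 20 to 120 N. Pads are 22 mm wide; open, the fingers measure 114 mm over their backs; the gripper's body (76 mm by 85 mm) begins 54 mm behind the grasp point. The pads swing forward as they close: fully open they stand 13 mm farther back than shut.
Start: joints at [-1.379, 0.342, 1.524, -0, 1.275, -0.146], TCP at [0.174, -0.495, 0.25] pointing down, gripper open.
Joint ranges: [-2.53, 2.53], [-0.77, 2.02], [0.04, 2.7], [-1, 4.14], [0.28, 2.66], [-3.11, 3.11]. Speed limits (rad/s): [2.57, 2.57, 3.14, 3.14, 3.14, 3.14].

### API

Orientations are given as a unit quaternion [x, y, z, w].
In Python, from plant import manip gives the robot as it stands. The module is installed in compiled form; this text tells all that it offers.
- The arm moves only by the shell command python3 -m creep 'ROWS' [OPENING] [FORCE]. ROWS is text: rows parted by semicolons, each of 4 numbers parted by spaces: the shift along the tool's x, y, z in cm, then the turn about the tool's z in rad. A call has 1 to 12 rows; each row shifts and turns the commanded pose from where the row before left it, along the tool's axes as they then stand; what a row does not reach is not made up. A row lasts 1/10 s, in which the tool goes at most 50 mm and 8.59 degrees, less where a joint would pass 70% of its speed; a pose out of reach is approached as far as the arm can. A call with a gripper value outside its range is refused whole. OPENING is the opening, from 0 (shut) to 1 (fully open), set as the call begins (- or left out, the last holds). The fingers move at their own pace and stop on an object; FORCE is the grip in N (left out, the last holds). Time passes only in rows, so rows that do not move let the fingers close. It gives the time, the measured TCP pose, the force, the opening and the grip force at its end, in the units of the state.
- manip.read_state(): the state, without advancing time (a new reading comes with each control period).
- manip.snapshot(name): name is "side" or "top" or "wrist"; returns (picture, depth): 384x512x3 uint8, blue, green, red; 384x512 float32, m along the optical axis (not along the pixel's ray), 0 where there is no reading.
- manip.camera_model(name): a dict with "mtx" (3x3 intrinsics, pixels), "R" (3x3) and "t" (3): a world point X has camera coordinates R X + t; the wrist camera has in their place "hand_eye" (4x4, takes a point from camera to tool coordinates, whose origin is the TCP and whose axes are the flange's). Camera axes: x right, y down, z forward; pixel columns grow to the right and rows downward; lengths in m; the calibration is good to about 2 mm. A picture is of the moment at which its call begins: read the wrist's pose just before it. camera_model takes no time and is no camera call.
- manip.close_job(): hands the job in; it is judged then, once.
The state is a dict: "t": time; "joint_positions": joint angles; "qvel": joint speeds; "joint_torque": joint torques, N m; "position": TCP position; "orientation": TCP orientation; "force": force on the tool from outside, world axes, zero at the start; "torque": the same for the moment, N m; "gripper_width": opening from 0.0 (shut) to 1.0 (fully open); "gripper_force": force on a finger pad.
Only numpy, scipy, OpenCV 4.12 (cv2) and the standard library are available. Lean on these libraries where they do the work, as an engineer would, in place of code of your own. Each camera call takes 0.05 s, during which the arm holds its last target. There are 200 camera calls.

### The job

The low file stand lies upside down on the bench and one of its legs has an orange end cap that is only started. Take the red-handled seating tool out of its blue stand, press squarely on the middle of the cap with the tool's foot, the tool upright, until it clicks fully home, keep leaning on it firmly for about half a second (about 20 N; the plastic cracks at 30 N), then set the tool back in its stand. Touch the cap only with the tool, and leave the jar, the hammer and the box of spares where they are.

Things in the scene. Friction and masses are not known exactly. Their poses are not given: they have to be found in the camera images.
- file_stand: Low file stand lying upside down, fixed: wooden board 200 (x) x 300 (y) x 18 mm, brown rails up to 36 mm above the bench, four upright square legs 30 mm wide at (+-60, +-100) mm, tops 93 mm above the bench. Three legs have black caps already home (tops at 101 mm), one the loose orange cap. Origin: centre of the board's underside.
- leg_top (a point): Centre of the top rim of the open leg (the one with the orange cap), 93 mm above the bench; z up. The tube's bore is 24 mm square.
- end_cap: Orange snap-in cap: head 34 x 34 x 8 mm on a 22.5 mm square stem, 28 mm long, in the leg. Origin: centre of the head's underside (seating face); z up. Starts about 8 mm proud, resting on spring tongues. Going down takes about 8 to 14 N for some 5 mm, then it snaps home by itself (origin at leg_top) and yields no more. Press on its centre, tool upright. Cracks at 30 N.
- seating_tool: 260 g tool, upright. Origin: centre of its collar's underside; z up. Collar 60 mm wide, z 0 to 8; red round handle 28 mm wide, z 8 to 58 (grip it from above, tips just over the collar); below, 16 mm shank and white flat foot, 24 mm wide. The foot's length is screw-set, locked, unmeasured: its face lies 50 to 70 mm below the origin, new each time; find it by touch.
- stand_top (a point): Centre of the hole in the top plate of the blue tool stand, 95 mm above the bench, z up; the stand is fixed, its plate 90 x 90 x 12 mm, the hole 41 mm across. The tool hangs through the hole with its collar resting on the plate, so tool origin = this point when stowed.
- screw_jar: Bystander: glass jar, 64 mm across, 85 mm tall; origin at the centre of its underside.
- hammer: Bystander: steel-headed hammer lying on the bench, 260 mm long; origin under its middle.
- spares_box: Bystander: open cardboard box 100 x 120 x 45 mm with spare black caps; origin at the centre of its underside.
Things that resemble listed ones, but are neither listed nor needed, are in the scene too. Of the things that look like the part that bears stand_top, the smallest one is meant. Leave any green look-alike of the seating_tool alone.

How it is judged:
By the outcome, as a careful person would: the job done as asked, in the order asked, and still so for the second after the job is handed in, with the robot touching nothing.
It also fails if it takes over 69 s, if anything falls off the work surface, if the arm or the gripper's body presses on something with over 40 N, if the wrist force passes 120 N, or if a joint passes its speed limit or range.

## Working session

There is one attempt and no reset: what is moved stays moved. The work goes in short steps, Python scripts to look and compute and a shell command to move; the robot and the scene stay as the last step left them, time stands still between calls to the robot, and variables do not carry over. Pictures are saved under pics/ and viewed, at most 10 in all, crops included, and the job is handed in when it is done.

```bash
mkdir -p pics
cat > h.py <<'E'
import numpy as np, cv2
from plant import manip
from scipy.spatial.transform import Rotation as Ro
def snap(n):
    s=manip.read_state(); im,d=manip.snapshot(n); c=manip.camera_model(n)
    K=np.array(c["mtx"])
    if n=="wrist":
        T=np.eye(4);T[:3,:3]=Ro.from_quat(s["orientation"]).as_matrix();T[:3,3]=s["position"]
        W=T@np.array(c["hand_eye"])
    else:
        W=np.eye(4);R=np.array(c["R"]);W[:3,:3]=R.T;W[:3,3]=-R.T@np.array(c["t"])
    return im,d,K,W
def cast(K,W,u,v,z):
    r=W[:3,:3]@np.linalg.inv(K)@[u,v,1]; o=W[:3,3]; return o+r*(z-o[2])/r[2]
def dpt(K,W,d,u,v):
    return W[:3,:3]@(np.linalg.inv(K)@[u,v,1]*d)+W[:3,3]
def proj(K,W,X):
    p=K@(W[:3,:3].T@(np.array(X)-W[:3,3])); return p[:2]/p[2]
E
python3 - <<'E'
from h import *
s=manip.read_state(); print(s)
for n in("top","side"):
    im,d,K,W=snap(n); cv2.imwrite(f"pics/{n}0.png",im); np.savez(f"{n}0.npz",im=im,d=d,K=K,W=W); print(n,W.round(3).tolist(),K.tolist())
E
```

```text
{'t': 0.0, 'joint_positions': array([-1.37900419e+00,  3.42720543e-01,  1.52504307e+00,  9.75443851e-06,
        1.27541660e+00, -1.45992933e-01]), 'qvel': array([-0.00076958,  0.00025787, -0.0006494 ,  0.0002573 , -0.00101451,
       -0.00048024]), 'joint_torque': array([ 1.01921007e-03, -4.33669317e+01, -2.46014500e+01, -1.21375579e-04,
        7.70113635e-03,  2.01146679e-05]), 'position': array([ 0.17393631, -0.49493781,  0.24931799]), 'orientation': array([ 9.85771454e-01,  1.68089290e-01, -1.35119585e-05, -7.93676220e-04]), 'force': array([-0.55305075, -0.37494508,  0.25318847]), 'torque': array([0.05673514, 0.00120385, 0.02094353]), 'gripper_force': 0.0, 'gripper_width': 1.001922793520818}
top [[0.006, -0.997, 0.073, 0.399], [-1.0, -0.007, -0.014, 0.023], [0.015, -0.073, -0.997, 1.346], [0.0, 0.0, 0.0, 1.0]] [[360.5102159979439, 0.0, 253.68874855673639], [0.0, 360.5102159979439, 189.11914000024746], [0.0, 0.0, 1.0]]
side [[-0.958, -0.147, 0.246, 0.191], [-0.286, 0.56, -0.778, 0.888], [-0.023, -0.816, -0.578, 0.728], [0.0, 0.0, 0.0, 1.0]] [[386.7425616140738, 0.0, 253.51625322467117], [0.0, 386.7425616140738, 190.70007058461064], [0.0, 0.0, 1.0]]
```

View pics/top0.png

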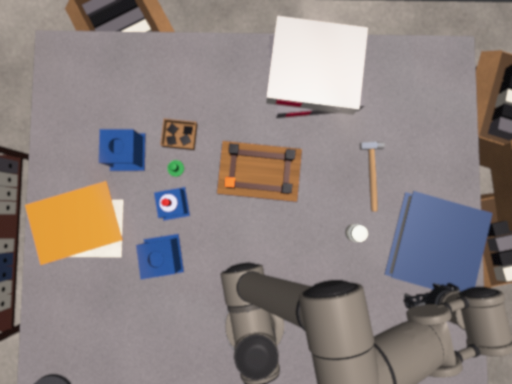

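View pics/side0.png

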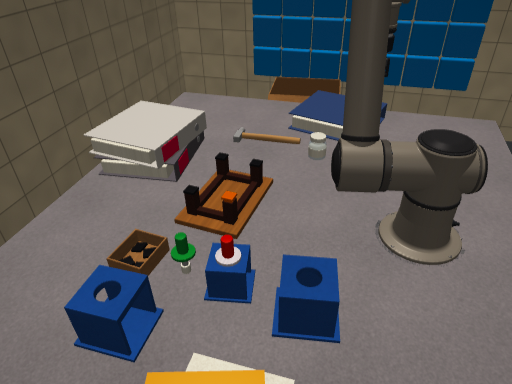

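The top view shows the red tool at (168,203) in the smallest blue stand. The look-alikes are larger empty blue stands at (122,147) and (160,257), and a green tool at (176,168). The orange cap is at (230,183); the orange sheet at (75,222) is not it. The side view agrees: red (228,246), cap (229,198).

```bash
cat > m.py <<'E'
from h import *
def blobs(im,lo,hi,mn=15):
    hsv=cv2.cvtColor(im,cv2.COLOR_BGR2HSV); m=cv2.inRange(hsv,lo,hi)
    n,l,st,c=cv2.connectedComponentsWithStats(m); return [(c[i],st[i],l==i) for i in range(1,n) if st[i][4]>=mn]
E
python3 - <<'E'
from m import *
for n in("top","side"):
    z=np.load(f"{n}0.npz"); im,d,K,W=[z[k] for k in("im","d","K","W")]
    for nm,lo,hi,zz in(("red",(0,180,100),(4,255,255),.153),("orange",(5,200,150),(16,255,255),.109),("blue",(108,150,60),(120,255,255),.095),("green",(50,150,60),(75,255,255),.06)):
        for c,s,m in blobs(im,lo,hi):
            P=[dpt(K,W,d[y,x],x,y) for y,x in zip(*np.where(m)) if d[y,x]>0]
            P=np.array(P); zt=np.percentile(P[:,2],95); T=P[P[:,2]>zt-.01]
            print(n,nm,c.round(1),s,cast(K,W,*c,zz).round(3),"ztop",zt.round(3),"top mean",T.mean(0).round(3),"ext",np.ptp(T,axis=0).round(3))
a=np.load("top0.npz")["im"][110:290,80:310]; b=np.load("side0.npz")["im"][170:350,60:350]
cv2.imwrite("pics/crop.png",np.hstack([cv2.resize(a,(400,313),interpolation=2),cv2.resize(b,(400,313),interpolation=2)]))
E
```

```text
top red [165.7 202.1] [163 200   7   5  27] [0.441 0.295 0.153] ztop 0.155 top mean [0.441 0.296 0.152] ext [0.013 0.019 0.01 ]
top blue [122.6 149.1] [ 101  130   43   40 1574] [0.628 0.463 0.095] ztop 0.125 top mean [0.634 0.472 0.121] ext [0.115 0.112 0.014]
top blue [174.4 204.4] [155 189  33  30 441] [0.436 0.279 0.095] ztop 0.098 top mean [0.437 0.292 0.095] ext [0.094 0.096 0.013]
top blue [161.8 255.6] [ 141  235   42   41 1324] [0.26  0.318 0.095] ztop 0.125 top mean [0.257 0.321 0.121] ext [0.117 0.112 0.015]
top green [174. 168.] [169 162  11  12  73] [0.567 0.29  0.06 ] ztop 0.12 top mean [0.563 0.286 0.117] ext [0.025 0.024 0.012]
side red [226.2 238.6] [221 234  12  10  88] [0.441 0.303 0.153] ztop 0.155 top mean [0.441 0.304 0.153] ext [0.025 0.025 0.006]
side orange [228.6 194.5] [221 189  16  11  96] [0.515 0.089 0.109] ztop 0.112 top mean [0.513 0.092 0.11 ] ext [0.033 0.034 0.006]
side blue [231.6 271.6] [ 204  243   51   60 1052] [0.419 0.342 0.095] ztop 0.097 top mean [0.437 0.312 0.096] ext [0.103 0.103 0.009]
side blue [307.4 289.2] [ 272  255   68   87 2705] [0.251 0.346 0.095] ztop 0.125 top mean [0.25  0.342 0.123] ext [0.13  0.131 0.01 ]
side blue [106.1 292.8] [  64  265   83   57 2288] [0.652 0.467 0.095] ztop 0.125 top mean [0.632 0.485 0.123] ext [0.119 0.118 0.009]
side blue [131.2 331.5] [  74  307   89   54 1422] [0.552 0.535 0.095] ztop 0.011 top mean [0.601 0.486 0.009] ext [0.141 0.131 0.105]
side green [179.9 236.3] [175 233  11   8  73] [0.6   0.232 0.06 ] ztop 0.12 top mean [0.565 0.289 0.118] ext [0.026 0.027 0.008]
side green [182.9 253.2] [171 243  24  18 232] [0.566 0.286 0.06 ] ztop 0.071 top mean [0.561 0.294 0.069] ext [0.057 0.057 0.025]
```

View pics/crop.png

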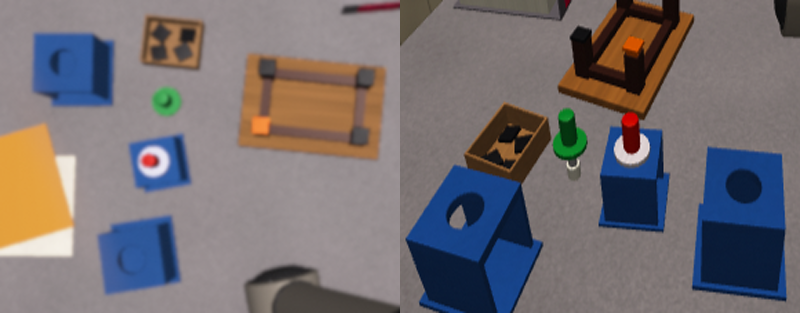

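The crop confirms the choice: red handle and white collar in the smallest stand, (168,203) in the top view, world about (0.441, 0.300). Its handle top is at 0.153, as it must be. The cap is at about (0.513, 0.091), top about 0.110. The green tool stays put.

Orientation can stay as it is, with tool x = (.944,.331), y = (.331,-.944) and z down.

```bash
python3 -m creep '3.6 -1 0 0;3.6 -1 0 0;3.6 -1 0 0;3.6 -1 0 0;3.6 -1 0 0;3.6 -1 0 0;3.6 -1 0 0;3.6 -1 0 0;3.6 -1 0 0;0 0 0 0' 1
python3 -m creep '1.3 -4 0 0;1.3 -4 0 0;1.3 -4 0 0;1.3 -4 0 0;1.3 -4 0 0;1.3 -4 0 0;1.3 -4 0 0;1.3 -4 0 0;1.3 -4 0 0;1.3 -4 0 0;0 0 0 0;0 0 0 0'
cat > obs.py <<'E'
from m import *
import sys
s=manip.read_state(); p=s["position"]; R=Ro.from_quat(s["orientation"]).as_matrix()
im,d,K,W=snap("wrist"); cv2.imwrite(f"pics/{sys.argv[1]}.png",im)
print(s["t"],p.round(4),R.round(3).tolist(),s["force"].round(2))
for nm,lo,hi,zz in(("red",(0,180,60),(4,255,255),.153),("orange",(5,200,120),(16,255,255),.109),("white",(0,0,170),(179,50,255),.103),("blue",(108,150,60),(120,255,255),.095)):
    for c,st,m in blobs(im,lo,hi,150):
        y,x=np.where(m&(d>0)); 
        if len(y)<50: continue
        P=np.array([dpt(K,W,d[b,a],a,b) for b,a in zip(y,x)])
        zt=np.percentile(P[:,2],90); T=P[abs(P[:,2]-zt)<.004]
        print(nm,c.round(0),st[:5],"cast",cast(K,W,*c,zz).round(4),"ztop",zt.round(4),"mid",((T.min(0)+T.max(0))/2).round(4),"mean",T.mean(0).round(4),"ext",np.ptp(T,axis=0).round(3))
E
python3 obs.py w1
```

```text
t: 1.1
position: [0.4525, -0.3003, 0.2495]
orientation: [0.985, 0.17, 0.0, -0.001]
force: [-1.1, 0.1, -1.1]
gripper_width: 1.002
gripper_force: 0.0
t: 2.3
position: [0.4396, 0.1175, 0.2497]
orientation: [0.986, 0.169, -0.0, 0.0]
force: [0.0, -1.1, -0.5]
gripper_width: 1.0
gripper_force: 0.0
2.3 [0.4396 0.1175 0.2497] [[0.943, 0.333, -0.001], [0.333, -0.943, -0.001], [-0.001, 0.0, -1.0]] [ 0.05 -1.08 -0.49]
red [ 15. 113.] [  0  92  43  43 749] cast [0.4501 0.2835 0.153 ] ztop 0.152 mid [0.4428 0.2919 0.1508] mean [0.4439 0.2913 0.1511] ext [0.023 0.009 0.006]
orange [318. 118.] [290  83  58  57 778] cast [0.5103 0.0896 0.109 ] ztop 0.1094 mid [0.5147 0.0914 0.1085] mean [0.5102 0.0893 0.1084] ext [0.036 0.036 0.006]
white [259.  13.] [246   0  23  25 240] cast [0.5644 0.158  0.103 ] ztop 0.0003 mid [ 5.833e-01  1.642e-01 -3.000e-04] mean [ 0.5819  0.1624 -0.0008] ext [0.021 0.024 0.005]
white [245. 208.] [   11    16   491   348 60474] cast [0.4189 0.118  0.103 ] ztop 0.0004 mid [ 0.3491  0.0815 -0.0006] mean [ 0.3746  0.102  -0.0005] ext [0.431 0.587 0.006]
white [251.  56.] [234  2
[... 302 characters left out ...]
]
white [462. 265.] [453 251  17  29 155] cast [ 0.4329 -0.088   0.103 ] ztop 0.0006 mid [ 0.4006 -0.181  -0.0005] mean [ 3.999e-01 -1.778e-01 -3.000e-04] ext [0.038 0.024 0.004]
white [454. 285.] [438 274  34  23 203] cast [ 0.4115 -0.0933  0.103 ] ztop 0.0007 mid [ 3.674e-01 -1.852e-01 -2.000e-04] mean [ 3.703e-01 -1.849e-01 -2.000e-04] ext [0.036 0.039 0.004]
blue [ 82. 101.] [    0    39   141   131 10718] cast [0.4591 0.2708 0.095 ] ztop 0.0949 mid [0.4431 0.2937 0.0939] mean [0.4483 0.2876 0.0942] ext [0.103 0.088 0.006]
blue [ 41. 257.] [    0   184    90   158 11680] cast [0.3052 0.2819 0.095 ] ztop 0.1216 mid [0.2715 0.2895 0.1208] mean [0.2777 0.2889 0.1216] ext [0.095 0.028 0.006]
```

```bash
python3 -m creep '1.25 -3.4 0 0;1.25 -3.4 0 0;1.25 -3.4 0 0;1.25 -3.4 0 0;1.25 -3.4 0 0;0 0 0 0;0 0 0 0;0 0 0 0'
python3 obs.py w2 | grep -v 'white.*ztop 0.0\b'; python3 -c "
from h import *;print(np.array(manip.camera_model('wrist')['hand_eye']).round(3))"
```

```text
t: 3.15
position: [0.4431, 0.2968, 0.2498]
orientation: [0.986, 0.167, -0.0, 0.0]
force: [-0.2, -0.4, -0.2]
gripper_width: 0.995
gripper_force: 0.0
3.15 [0.4431 0.2968 0.2498] [[0.944, 0.329, -0.0], [0.329, -0.944, -0.001], [-0.001, 0.001, -1.0]] [-0.15 -0.38 -0.21]
red [246. 206.] [228 189  37  34 941] cast [0.4429 0.3025 0.153 ] ztop 0.1532 mid [0.4425 0.3023 0.1523] mean [0.4426 0.3024 0.1524] ext [0.025 0.026 0.004]
orange [503. 190.] [487 163  25  48 659] cast [0.5109 0.1011 0.109 ] ztop 0.1095 mid [0.5152 0.0966 0.1083] mean [0.5108 0.1007 0.1086] ext [0.035 0.027 0.005]
white [245. 188.] [    0    24   508   352 69763] cast [0.4396 0.3036 0.103 ] ztop 0.0007 mid [3.711e-01 2.529e-01 3.000e-04] mean [ 4.012e-01  2.898e-01 -4.000e-04] ext [0.454 0.619 0.007]
white [171.  39.] [156  26  34  24 199] cast [0.5308 0.392  0.103 ] ztop 0.0003 mid [ 5.324e-01  4.138e-01 -4.000e-04] mean [ 0.5341  0.4175 -0.0008] ext [0.025 0.032 0.005]
white [419.  51.] [410  42  22  21 160] cast [0.5838 0.2156 0.103 ] ztop 0.0005 mid [ 6.068e-01  1.732e-01 -6.000e-04] mean [ 6.073e-01  1.735e-01 -5.000e-04] ext [0.024 0.016 0.004]
white [248. 177.] [ 212  151   71   63 2204] cast [0.4499 0.3044 0.103 ] ztop 0.1033 mid [0.4431 0.3022 0.1035] mean [0.4498 0.3043 0.1024] ext [0.058 0.059 0.007]
white [338. 326.] [325 312  33  26 259] cast [0.3345 0.1706 0.103 ] ztop 0.0007 mid [ 2.601e-01  1.089e-01 -2.000e-04] mean [ 2.626e-01  1.115e-01 -2.000e-04] ext [0.042 0.048 0.004]
blue [249. 164.] [ 192  104  116  132 7786] cast [0.4588 0.3066 0.095 ] ztop 0.0952 mid [0.4424 0.3024 0.0941] mean [0.4476 0.3041 0.0944] ext [0.104 0.104 0.005]
blue [180. 297.] [  89  231  144  153 9851] cast [0.3101 0.3267 0.095 ] ztop 0.1224 mid [0.2737 0.3406 0.1213] mean [0.2847 0.3126 0.122 ] ext [0.091 0.123 0.006]
[[ 0.001 -0.946 -0.325  0.084]
 [ 1.     0.001  0.001 -0.001]
 [-0.001 -0.325  0.946 -0.123]
 [ 0.     0.     0.     1.   ]]
```

View pics/w2.png

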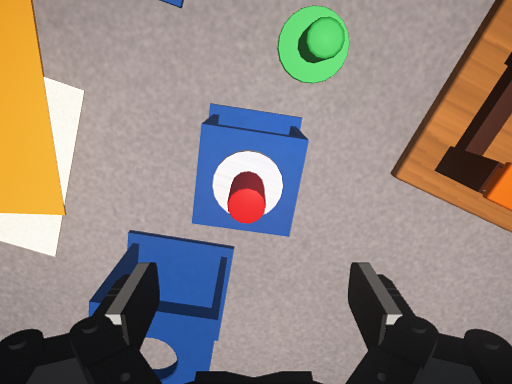

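The wrist picture shows the red handle at (246,206) between the fingers, over the white collar in the small stand; the tall stand at (160,350) and the green tool at (322,40) are clear.

```bash
python3 -m creep '0.13 -0.54 0 0;0 0 3.1 0;0 0 3.1 0;0 0 3.1 0;0 0 2 0;0 0 1 0;0 0 0 0;0 0 0 0'
python3 -m creep '0 0 0 0;0 0 0 0;0 0 0 0;0 0 0 0;0 0 0 0;0 0 0 0;0 0 0 0;0 0 0 0' 0 90
```

```text
t: 4.0
position: [0.4427, 0.3042, 0.1279]
orientation: [0.986, 0.168, 0.001, -0.0]
force: [-0.4, -0.4, 0.4]
gripper_width: 0.997
gripper_force: 0.0
t: 4.8
position: [0.4424, 0.3041, 0.1277]
orientation: [0.986, 0.168, 0.001, -0.0]
force: [-0.2, -1.7, 6.1]
gripper_width: 0.304
gripper_force: 88.2
```

```bash
python3 -m creep '0 0 -0.5 0;0 0 -1.5 0;0 0 -2.5 0;0 0 -2.5 0;0 0 -2.5 0;0 0 -2 0;0 0 -1.5 0;0 0 0 0;0 0 0 0;0 0 0 0'
python3 obs.py w3 | grep -E "^[0-9]|red|orange"
python3 - <<'E'
from m import *
im,d,K,W=snap("side"); cv2.imwrite("pics/s3.png",cv2.resize(im[60:300,120:380],(780,720))[60:660])
np.savez("s3.npz",im=im,d=d,K=K,W=W)
E
```

```text
t: 5.8
position: [0.4414, 0.3038, 0.2556]
orientation: [0.986, 0.168, -0.001, 0.0]
force: [0.4, 0.1, -2.4]
gripper_width: 0.307
gripper_force: 88.6
5.8 [0.4414 0.3038 0.2556] [[0.943, 0.331, -0.002], [0.331, -0.943, -0.001], [-0.003, 0.0, -1.0]] [ 0.43  0.1  -2.35]
red [254. 308.] [ 217  251   75  106 5807] cast [0.357  0.2738 0.153 ] ztop 0.2807 mid [0.4412 0.3045 0.2794] mean [0.443  0.3048 0.2799] ext [0.028 0.027 0.005]
orange [504. 190.] [490 166  22  42 488] cast [0.5095 0.1024 0.109 ] ztop 0.1095 mid [0.5136 0.0984 0.1081] mean [0.5094 0.1019 0.1085] ext [0.031 0.023 0.005]
```

View pics/s3.png

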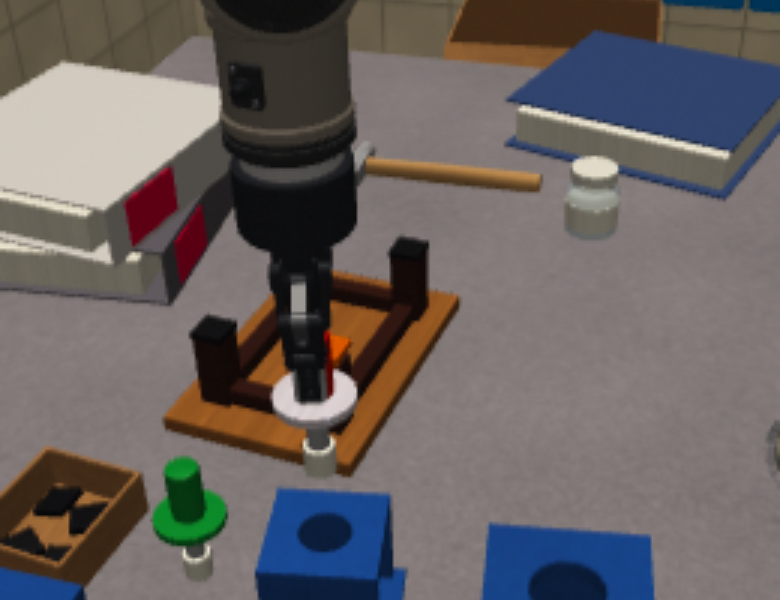

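View pics/w3.png

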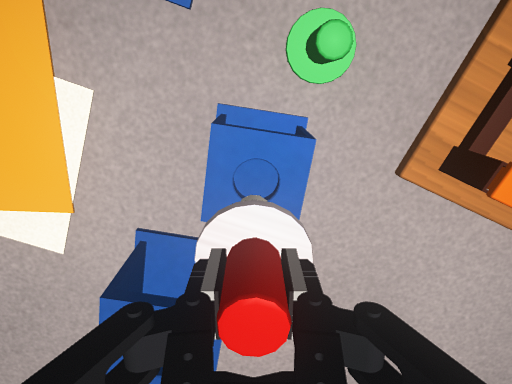

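Run:
```python
from m import *
z=np.load("s3.npz"); im,d,K,W=[z[k] for k in("im","d","K","W")]
for h in (.255,.222,.215,.16,.15): print("axis",h,proj(K,W,[.4414,.3038,h]).round(1))
hsv=cv2.cvtColor(im,cv2.COLOR_BGR2HSV); m=cv2.inRange(hsv,(0,0,120),(179,70,255))
for v in range(186,222): 
    x=np.where(m[v,208:245])[0]
    if len(x): print(v,x.min()+208,x.max()+208,(x.min()+x.max())/2+208,d[v,(x.min()+x.max())//2+208].round(3),end=" | ")
# depth points of the tool below the collar
P=np.array([dpt(K,W,d[v,u],u,v) for v in range(185,240) for u in range(208,245) if 0<d[v,u]])
P=P[(abs(P[:,0]-.4414)<.05)&(abs(P[:,1]-.304)<.05)&(P[:,2]>.12)]
print()
for a in np.arange(.14,.25,.006):
    q=P[(P[:,2]>=a)&(P[:,2]<a+.006)]
    if len(q)>1: print(a.round(3),len(q),q.mean(0).round(4),np.ptp(q,axis=0).round(3))
im=cv2.imread("pics/w3.png")
print("hsv hole",cv2.cvtColor(im,cv2.COLOR_BGR2HSV)[[180,180,150,130],[255,225,255,255]])
```

```text
axis 0.255 [222.9 201.5]
axis 0.222 [224.  214.1]
axis 0.215 [224.2 216.7]
axis 0.16 [225.9 236.3]
axis 0.15 [226.1 239.7]
203 231 232 231.5 0.824 | 204 217 234 225.5 0.0 | 205 215 235 225.0 0.763 | 206 214 236 225.0 0.763 | 207 213 237 225.0 0.766 | 208 212 238 225.0 0.766 | 209 211 238 224.5 0.767 | 210 211 238 224.5 0.772 | 211 210 238 224.0 0.771 | 212 210 238 224.0 0.771 | 213 211 238 224.5 0.774 | 214 211 237 224.0 0.796 | 215 211 236 223.5 0.791 | 216 212 235 223.5 0.789 | 217 213 234 223.5 0.783 | 218 215 232 223.5 0.782 | 219 216 230 223.0 0.781 | 220 220 226 223.0 0.777 | 
0.158 8 [0.4363 0.3118 0.1629] [0.018 0.01  0.003]
0.164 22 [0.4371 0.3119 0.1671] [0.022 0.011 0.006]
0.17 26 [0.4367 0.3114 0.1736] [0.021 0.012 0.006]
0.176 19 [0.436  0.3119 0.1797] [0.02  0.013 0.006]
0.182 43 [0.4372 0.3089 0.1852] [0.022 0.023 0.005]
0.188 17 [0.4382 0.3078 0.191 ] [0.015 0.011 0.006]
0.194 17 [0.4376 0.3086 0.1969] [0.014 0.012 0.006]
0.2 13 [0.4378 0.3087 0.2022] [0.013 0.01  0.004]
0.218 4 [0.4371 0.3211 0.2236] [0.048 0.014 0.   ]
0.224 68 [0.4315 0.3226 0.2273] [0.055 0.061 0.006]
0.23 257 [0.437  0.3106 0.2317] [0.059 0.059 0.005]
0.236 17 [0.4322 0.3172 0.2395] [0.019 0.021 0.005]
0.242 21 [0.4328 0.3183 0.2456] [0.02  0.027 0.005]
0.248 30 [0.4322 0.3236 0.2507] [0.02  0.029 0.006]
hsv hole [[109 177 182]
 [109 176 185]
 [109 186 191]
 [109 185 186]]
```

The side picture shows the tool held upright, foot at (320,457), and its stand's hole at (325,532). The wrist picture shows the handle at (255,300) gripped by both pads. From depth, the foot face is roughly 62 mm below the origin, and the shank and foot axes line up with the TCP within about 1.5 mm. Next I view the cap more closely.

```bash
python3 -m creep '-0.7 1.6 0 0;-1.3 3.2 0 0;-1.3 3.2 0 0;-1.3 3.2 0 0;-1.3 3.2 0 0;-1.3 3.2 0 0;-1.3 3.2 0 0;-0.8 1.6 0 0;0 0 0 0;0 0 0 0;0 0 0 0'
python3 obs.py w4 | grep -E "^[0-9]|red|orange"
python3 - <<'E'
from m import *
im,d,K,W=snap("wrist")
hsv=cv2.cvtColor(im,cv2.COLOR_BGR2HSV); m=cv2.inRange(hsv,(3,150,60),(18,255,255))
Z=np.zeros(d.shape)
P=np.array([dpt(K,W,d[v,u],u,v) for v,u in zip(*np.where((m>0)&(d>0)))])
P=P[abs(P[:,2]-.109)<.0025]; c,wh,an=cv2.minAreaRect((P[:,:2]*1000).astype(np.float32)); print("cap top rect",c,wh,an,"z",np.median(P[:,2]))
# caps of black legs: points at z~.101
V,U=np.where(d>0); r=(W[:3,:3]@np.linalg.inv(K)@np.stack([U,V,np.ones(len(U))])).T
Q=W[:3,3]+r*d[V,U][:,None]; g=(abs(Q[:,2]-.101)<.0025)&(Q[:,1]>-.15)
mk=np.zeros(d.shape,np.uint8); mk[V[g],U[g]]=1
n,l,st,ce=cv2.connectedComponentsWithStats(mk)
L=l[V,U]
for i in range(1,n):
    if st[i][4]>150: q=Q[L==i]; print("z.101",ce[i].round(0),cv2.minAreaRect((q[:,:2]*1000).astype(np.float32)))
E
```

```text
t: 7.0
position: [0.4284, 0.0624, 0.2569]
orientation: [0.986, 0.168, -0.0, -0.0]
force: [0.7, -0.4, -2.3]
gripper_width: 0.308
gripper_force: 88.9
7.0 [0.4284 0.0624 0.2569] [[0.943, 0.332, -0.0], [0.332, -0.943, 0.0], [0.0, -0.0, -1.0]] [ 0.69 -0.4  -2.33]
red [254. 308.] [ 217  250   75  107 5902] cast [0.344  0.0324 0.153 ] ztop 0.282 mid [0.4285 0.0631 0.2807] mean [0.4299 0.0634 0.2813] ext [0.027 0.027 0.005]
orange [250.  75.] [ 228   42   57   60 1139] cast [0.5117 0.0949 0.109 ] ztop 0.1094 mid [0.5148 0.0911 0.1083] mean [0.5115 0.0948 0.1084] ext [0.036 0.036 0.005]
cap top rect (514.8232421875, 91.17892456054688) (33.8709716796875, 33.93777084350586) 84.65301513671875 z 0.10848311873549585
z.101 [464. 175.] ((496.5788269042969, -107.73279571533203), (34.998626708984375, 33.761573791503906), 84.0582275390625)
```

View pics/w4.png

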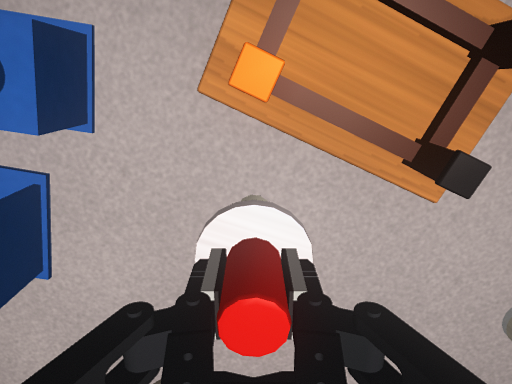

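The wrist picture shows the orange cap at (257,72) on its leg, top 33.9 mm square at z 0.1085, centre (0.5148, 0.0912). It lies 9.07 cm ahead and 0.22 cm sideways of the tool's axis.

```bash
python3 -m creep '1 0 0 0;2.5 0 0 0;2.5 0.2 0 0;2 0 0 0;1.07 0 0 0;0 0 0 0;0 0 1 0;0 0 1.5 0;0 0 1 0;0 0 0 0;0 0 0 0'
python3 -m creep '0 0 0.2 0;0 0 0.2 0;0 0 0.2 0;0 0 0 0'
python3 -c "
from h import *
s=manip.read_state();print(s['position'].round(4),s['force'].round(2),s['torque'].round(3),s['orientation'].round(4))"
```

```text
t: 8.2
position: [0.5145, 0.0899, 0.2221]
orientation: [0.986, 0.168, -0.0, 0.0]
force: [-0.7, 0.3, -2.1]
gripper_width: 0.304
gripper_force: 89.0
t: 8.6
position: [0.5146, 0.09, 0.2158]
orientation: [0.986, 0.168, -0.0, 0.0]
force: [1.1, -0.4, -1.6]
gripper_width: 0.306
gripper_force: 89.0
[0.5146 0.09   0.2158] [ 1.14 -0.45 -1.62] [ 0.008 -0.035  0.004] [ 9.858e-01  1.681e-01 -2.000e-04  0.000e+00]
```

```bash
python3 -m creep '0 -0.05 0.2 0;0 0 0.2 0;0 0 0.1 0;0 0 0 0' | grep -E "pos|force"
python3 -m creep '0 0 0.15 0;0 0 0.15 0;0 0 0 0' | grep -E "pos|force"
```

```text
position: [0.5145, 0.0905, 0.2108]
force: [0.2, -0.9, -2.4]
gripper_force: 89.0
position: [0.5145, 0.0905, 0.2077]
force: [0.7, -0.1, -2.5]
gripper_force: 89.0
```

```bash
for i in 1; do python3 -m creep '0 0 0.1 0;0 0 0.1 0;0 0 0 0' | grep -E "pos|force"
python3 -m creep '0 0 0.1 0;0 0 0 0' | grep -E "pos|force"; done
```

```text
position: [0.5145, 0.0906, 0.2058]
force: [-0.5, -0.3, -2.7]
gripper_force: 89.0
position: [0.5145, 0.0905, 0.2049]
force: [-0.4, 0.5, -2.3]
gripper_force: 89.0
```

```bash
python3 -m creep '0 0 0.1 0;0 0 0 0' | grep -E "pos|force"
python3 -m creep '0 0 0.1 0;0 0 0 0' | grep -E "pos|force"
```

```text
position: [0.5147, 0.0905, 0.204]
force: [0.5, 0.2, -2.0]
gripper_force: 89.0
position: [0.5148, 0.0906, 0.2034]
force: [-1.5, 0.4, 2.1]
gripper_force: 89.0
```

```bash
python3 -m creep '0 0 0.1 0;0 0 0 0' | grep -E "pos|force"
python3 -m creep '0 0 0.1 0;0 0 0 0' | grep -E "pos|force"
```

```text
position: [0.515, 0.0906, 0.2029]
force: [-1.3, 0.4, 4.9]
gripper_force: 89.3
position: [0.515, 0.0906, 0.202]
force: [-1.0, -0.1, 6.2]
gripper_force: 89.4
```

```bash
for i in 1; do python3 -m creep '0 0 0.1 0;0 0 0 0' | grep -E "pos|force"
python3 -m creep '0 0 0.1 0;0 0 0 0' | grep -E "pos|force"; done;  python3 -c "
from h import *
s=manip.read_state();print(s['torque'].round(3),s['orientation'].round(4))"
```

```text
position: [0.5148, 0.0906, 0.2006]
force: [-1.1, -0.0, 3.6]
gripper_force: 89.4
position: [0.5145, 0.0905, 0.1986]
force: [-0.0, 0.4, -2.7]
gripper_force: 89.4
[ 0.02  -0.145 -0.039] [ 9.858e-01  1.681e-01 -2.000e-04  0.000e+00]
```

```bash
python3 -m creep '0 0 0.1 0;0 0 0.1 0;0 0 0 0' | grep -E "pos|force"
python3 -m creep '0 0 0.1 0;0 0 0 0' | grep -E "pos|force"
```

```text
position: [0.5143, 0.0905, 0.1963]
force: [0.4, 0.1, -3.0]
gripper_force: 89.4
position: [0.5146, 0.0905, 0.1958]
force: [-0.6, 0.3, -2.4]
gripper_force: 89.4
```

```bash
python3 -m creep '0 0 0.1 0;0 0 0 0' | grep -E "pos|force"
```

```text
position: [0.5147, 0.0906, 0.1957]
force: [-2.4, -0.2, 3.6]
gripper_force: 89.4
```

```bash
python3 -m creep '0 0 0.05 0;0 0 0 0' | grep -E "pos|force"
```

```text
position: [0.5149, 0.0906, 0.1957]
force: [-3.7, -0.6, 7.5]
gripper_force: 89.6
```

```bash
python3 -m creep '0 0 0.06 0;0 0 0 0' | grep -E "pos|force"
```

```text
position: [0.5149, 0.0907, 0.1956]
force: [-3.6, -0.1, 11.9]
gripper_force: 90.1
```

```bash
python3 -m creep '0 0 0.05 0;0 0 0 0' | grep -E "pos|force"
```

```text
position: [0.515, 0.0907, 0.1956]
force: [-4.1, 0.3, 15.0]
gripper_force: 90.5
```

```bash
python3 -m creep '0 0 0.04 0;0 0 0 0' | grep -E "pos|force"; python3 -m creep '0 0 0 0;0 0 0 0;0 0 0 0;0 0 0 0' | grep -E "pos|force"
```

```text
position: [0.5151, 0.0907, 0.1956]
force: [-4.8, 0.4, 17.3]
gripper_force: 90.7
position: [0.5151, 0.0907, 0.1956]
force: [-3.9, 0.1, 17.0]
gripper_force: 90.7
```

```bash
python3 -m creep '0 0 0 0;0 0 0 0;0 0 0 0' | grep -E "pos|force"; python3 -m creep '0 0 -0.3 0;0 0 -0.7 0;0 0 -1.5 0;0 0 -2 0;0 0 -1.5 0;0 0 0 0;0 0 0 0'; python3 obs.py w5 | grep -E "^[0-9]|red|orange"
```

```text
position: [0.5151, 0.0907, 0.1956]
force: [-5.5, 1.2, 17.2]
gripper_force: 90.7
t: 13.9
position: [0.5144, 0.0905, 0.2524]
orientation: [0.986, 0.168, -0.0, 0.0]
force: [-0.5, -0.1, -2.8]
gripper_width: 0.305
gripper_force: 89.1
13.9 [0.5144 0.0905 0.2524] [[0.943, 0.331, -0.001], [0.331, -0.943, -0.0], [-0.001, -0.0, -1.0]] [-0.46 -0.07 -2.77]
red [254. 310.] [ 217  258   75   99 5592] cast [0.4311 0.061  0.153 ] ztop 0.2775 mid [0.5143 0.0911 0.2762] mean [0.516  0.0915 0.2767] ext [0.028 0.027 0.005]
orange [253. 179.] [ 229  159   50   40 1026] cast [0.522  0.0938 0.109 ] ztop 0.1012 mid [0.5163 0.091  0.0999] mean [0.5195 0.093  0.1003] ext [0.034 0.036 0.005]
```

The cap top is now at 0.101, so it is fully home, and the tool has not slipped (handle top still 25.1 mm above the TCP). Next I return it to TCP (0.4426, 0.302).

```bash
python3 -m creep '0 -1.6 0 0;0 -3.2 0 0;0.1 -3.2 0 0;0.1 -3.2 0 0;0 -3.2 0 0;0 -3.2 0 0;0 -3.2 0 0;0 -1.5 0 0;0 0 0 0;0 0 0 0;0 0 0 0'
python3 - <<'E'
from m import *
s=manip.read_state();print(s["position"].round(4))
im,d,K,W=snap("wrist")
V,U=np.where(d>0); r=(W[:3,:3]@np.linalg.inv(K)@np.stack([U,V,np.ones(len(U))])).T
Q=W[:3,3]+r*d[V,U][:,None]; g=(abs(Q[:,2]-.095)<.003)&(np.hypot(Q[:,0]-.4425,Q[:,1]-.302)<.08)
q=Q[g]; print(cv2.minAreaRect((q[:,:2]*1000).astype(np.float32)), len(q))
h=(Q[:,2]<.08)&(np.hypot(Q[:,0]-.4425,Q[:,1]-.302)<.06); print(h.sum())
for i in range(3):
    pass
E
```

```text
t: 15.05
position: [0.4429, 0.3007, 0.2527]
orientation: [0.986, 0.168, -0.0, 0.0]
force: [0.1, -0.1, -3.4]
gripper_width: 0.309
gripper_force: 89.1
[0.4429 0.3007 0.2527]
((442.2886657714844, 302.05401611328125), (90.25371551513672, 90.21044921875), 10.786844253540039) 6387
2898
```

The stand plate measures 90 mm square with its centre at (0.4423, 0.3021), matching the target.

```bash
python3 -m creep '0 -0.08 1 0;0 0 2 0;0 0 2 0;0 0 2 0;0 0 2 0;0 0 1.5 0;0 0 1 0;0 0 0.4 0;0 0 0 0;0 0 0 0'| grep -E "pos|force"
python3 -m creep '0 0 0.1 0;0 0 0.1 0;0 0 0.1 0;0 0 0.1 0;0 0 0 0'| grep -E "pos|force"
```

```text
position: [0.4428, 0.3025, 0.1346]
force: [0.1, 0.7, -2.9]
gripper_force: 89.1
position: [0.4422, 0.3023, 0.1298]
force: [-0.3, 0.9, -3.2]
gripper_force: 89.1
```

```bash
python3 -m creep '0 0 0.1 0;0 0 0.1 0;0 0 0.05 0;0 0 0 0'| grep -E "pos|force"
```

```text
position: [0.4423, 0.3024, 0.1277]
force: [-1.4, 0.2, 1.3]
gripper_force: 89.6
```

```bash
python3 -m creep '0 0 0 0;0 0 0 0;0 0 0 0;0 0 0 0;0 0 0 0;0 0 0 0' 1 | grep -E "width|force"
python3 -m creep '0 0 -0.5 0;0 0 -1.5 0;0 0 -3 0;0 0 -3 0;0 0 -3 0;0 0 -2 0;0 0 0 0;0 0 0 0;0 0 0 0'| grep -E "pos|force"
python3 obs.py w6 | grep -E "^[0-9]|red|orange|ztop 0.10|ztop 0.09"
```

```text
force: [-0.1, -0.2, -0.3]
gripper_width: 0.996
gripper_force: 0.0
position: [0.4417, 0.302, 0.2562]
force: [-0.7, 0.9, 0.6]
gripper_force: 0.0
18.5 [0.4417 0.302  0.2562] [[0.943, 0.331, -0.002], [0.331, -0.943, -0.001], [-0.002, 0.0, -1.0]] [-0.68  0.92  0.58]
red [253. 204.] [236 187  36  33 889] cast [0.4422 0.3028 0.153 ] ztop 0.1531 mid [0.4419 0.3025 0.1522] mean [0.4419 0.3026 0.1523] ext [0.025 0.025 0.004]
orange [501. 185.] [482 159  30  49 883] cast [0.5127 0.1052 0.109 ] ztop 0.1013 mid [0.515  0.0935 0.1001] mean [0.5122 0.0979 0.1003] ext [0.036 0.033 0.005]
white [253. 175.] [ 219  150   69   62 2122] cast [0.4491 0.3051 0.103 ] ztop 0.1033 mid [0.442  0.3024 0.1035] mean [0.449  0.305  0.1024] ext [0.059 0.059 0.007]
blue [255. 162.] [ 199  104  115  129 7478] cast [0.459  0.3068 0.095 ] ztop 0.0952 mid [0.4422 0.3026 0.0943] mean [0.4479 0.304  0.0944] ext [0.104 0.103 0.005]
```

Run:
```python
from m import *
im,d,K,W=snap("side"); cv2.imwrite("pics/s6.png",im)
```

```text
(no output)
```

View pics/s6.png

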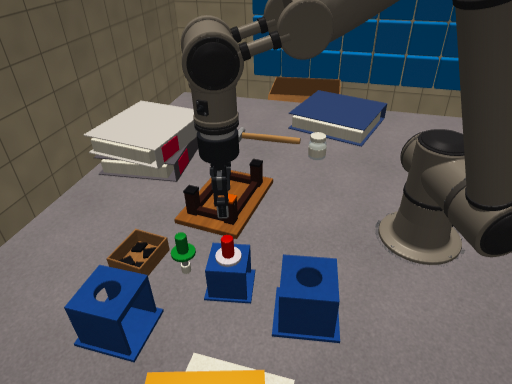

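The side picture shows the tool stowed at (228,250), the cap home at (230,203), and the jar, hammer and spares box where they were. The gripper is clear of everything.

```bash
python3 -c "
from plant import manip; print(manip.close_job())"
```

```text
the job is handed in; nothing more can be done
None
```

The orange cap is fully home (top at 101 mm) after leaning on it at about 20 N for a little under a second, the seating tool is back in its stand, and I handed the job in at about 18.5 s on the robot's clock; no verdict was shown.

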